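Flip open the instrument box and press its reset button

ROBOT

A 6-joint arm with a two-finger parallel gripper is mounted at the origin on the work surface. World frame = base frame: x ahead of the robot, y to its left, z up, the work surface at z = 0. Lengths are in mm, angles in rad, forces in N, time in s.
With the tool pointing down it reaches from about 275 to 750 mm from the base axis. Payload 10.2 kg.
Tool frame: the origin (TCP) lies between the finger pads; the fingertips stand 17 mm ahead of it and the grasp point (between the pads) lies 2 mm behind it; z points along the fingers, y is the line along which they close (so a half turn about z gives the same grasp; the last joint's range is limited). The gripper opens to 85 mm and grips with 20 to 120 N. Pads are 22 mm wide; open, the fingers measure 114 mm over their backs; the gripper's body (76 mm by 85 mm) begins 54 mm behind the grasp point. The pads swing forward as they close: fully open they stand 13 mm farther back than shut.
Start: joints at [0.92, 0.313, 1.498, -0, 1.331, -0.223], TCP at [217.82, 477.688, 248.294] pointing down, gripper open.
Joint ranges: [-2.94, 2.94], [-0.97, 2.17], [0.19, 2.56], [-1.23, 4.37], [0.02, 3.11], [-2.88, 2.88]. Speed limits (rad/s): [2.39, 2.39, 3.01, 3.14, 3.14, 3.14].

INTERFACE

Orientations are given as a unit quaternion [w, x, y, z].
In Python, from rig import * gives the robot as it stands.
- The arm moves only by the tool step_arm, never from a script. Its argument "commands" is text: rows parted by semicolons, each of 7 numbers parted by spaces: the opening, from 0 (shut) to 1 (fully open), then the shift along the tool's x, y, z in cm, then the turn, a rotation vector about the tool's x, y, z in rad. In form: hand x y z rx ry rz; .... A call has 1 to 20 rows; each row is the pose to reach, as a shift and turn from the pose commanded when the call began, along the tool's axes at that moment; what a row does not reach only later rows make up. A row lasts 1/12 s, in which the tool goes at most 41.7 mm and 7.16 degrees, less where a joint would pass 70% of its speed; a pose out of reach is approached as far as the arm can. A call with a gripper value outside its range is refused whole. The fingers move at their own pace and stop on an object; "newtons" is the grip in N (left out, the last holds). Time passes only in rows, so rows that repeat a pose let the fingers close. It gives the time, the measured TCP pose, the force, the opening and the grip force at its end, in the units of the state.
- sense(): the state, without advancing time (a new reading comes with each control period).
- capture(name): name is "side" or "top" or "wrist"; returns the picture (480x640x3 uint8, red, green, blue); there is no depth.
- camera_model(name): a dict with "mtx" (3x3 intrinsics, pixels), "k1" (the pictures are not rectified: a ray, as slopes to the right and down, at radius r is drawn at 1 + k1 r^2 times it, then the intrinsics apply), "eye" and "rotation" of the camera in the world. Camera axes: x right, y down, z forward; pixel columns grow to the right and rows downward; lengths in mm; the calibration is good to about 2 mm. A picture is of the moment at which its call begins: read the wrist's pose just before it. camera_model takes no time and is no camera call; for the wrist camera it gives the pose at the moment of the call.
- finish_job(): hands the job in; it is judged then, once.
Trained networks look in the newest picture that a camera, given by its name, has taken for a name from the list of things; names that differ only in an ending like _2 or _b are one class to them, and where a whole thing is asked for, a point or a joint stands for the part that bears it (a point fixed in the world has none). Each returns a list of dicts, best first, with "score" (0 to 1); they miss things now and then, are a little off and sometimes report something else, mostly with a low value. They report only what shows in the picture. A call takes as long as a camera call.
- search_frame(camera, label): "rect" ([centre column, centre row, width, height] in pixels, round what is visible of it).
- trace(camera, label): "mask" (480x640 bool, what is visible of it) and "rect" ([centre column, centre row, width, height] in pixels, round what is visible of it).
- spot_point(camera, label): "xy" ([column, row] in pixels: a listed point, or the origin of a listed thing).
The state is a dict: "time_s": time; "joints": joint angles; "dq": joint speeds; "tau": joint torques, N m; "eef_pos": TCP position; "ee_rot": TCP orientation; "force": force on the tool from outside, world axes, zero at the start; "wrist_torque": the same for the moment, N m; "grip_width": opening from 0.0 (shut) to 1.0 (fully open); "grip_force": force on a finger pad.
Only numpy, scipy, OpenCV 4.12 (cv2) and the standard library are available. Lean on these libraries where they do the work, as an engineer would, in place of code of your own. Each camera call takes 0.05 s, during which the arm holds its last target. There are 200 camera calls.

TASK

Flip the hinged lid of the grey instrument box all the way up and over, so that it stays leaning open by itself, then press the round push button inside fully down and let go of it. Do it all by touching and pushing with the fingers: do not pinch the lid, do not lift or shove the box along the desk, and leave the things around it where they are.

Things in the scene. Friction and masses are not known exactly. Their poses are not given: they have to be found in the camera images.
- box_center (a point): Grey instrument box, 140 mm deep (x) by 190 mm wide (y) by 85 mm high, 3 kg, loose on the desk; the point is its centre, 42.5 mm above the desk. Its +x axis points from the front to the hinged rear side, z up. The front, with the lid's lip, faces roughly to the robot's left (+y of the desk) and a little away from it; the hinged rear side is at the right (-y). Walls 4 mm thick; inside, an equipment deck lies 43 mm below the rim; circuit parts on its rear half stand 10 mm high.
- lid (a joint): Angle of the box's lid, rad: 0 = shut (level, on the rim), 1.57 = upright, 1.92 = leaning back against its stop, open. It swings freely about its rear edge, without spring or latch: left below about 1.6 it falls shut, above it falls open. The lid weighs about 0.2 kg, so about 1.2 N at the lip lifts it.
- lid_hinge (a point): Middle of the lid's hinge axis, along the box's rear top edge at the level of the lid's underside, 85.5 mm above the desk. Its frame turns with the lid; its y axis is the hinge axis; its -x axis points along the underside to the lip.
- lip_edge (a point): Lower front edge, at mid-width, of the lip on the lid: the lid is 194 mm wide, 8 mm thick; from its front edge, 142 mm from the hinge, a flat lip 100 mm wide goes on to this point, 174 mm from the hinge and 34 mm out from the box's front wall. Below the lip is free space down to the desk (85 mm). The upper 4 mm of the lip are set back 6 mm from its edges. Frame as for lid_hinge.
- reset (a joint): Travel of the push button in the box, m: 0 = up, 0.006 = fully down. It springs back when released; about 5 N holds it fully down.
- reset_top (a point): Centre of the top face of the round black push button (26 mm across) on the deck inside the box, hidden while the lid is shut; 28 mm to the front and 35 mm to the left (+y of the box) of the box's centre, 64 mm above the desk when up. It moves straight down when pressed.
- tape_mid (a point): Tape measure lying flat, 70 by 66 by 36 mm; the point is its centre. Bystander.
- bottle_mid (a point): White bottle, 46 mm across, 85 mm high; the point is its centre. Bystander.
- target_mid (a point): White upright block with a lamp in its face, 30 by 66 by 75 mm; the point is its centre. Bystander.
- jack_mid (a point): Scissor jack, 110 by 100 by 80 mm high, with a knob at its +y side; the point is its centre. Bystander.

How it is judged:
By the outcome, as a careful person would: the job done as asked, in the order asked, and still so for the second after the job is handed in, with the robot touching nothing.
It also fails if it takes over 54 s, if anything falls off the work surface, if the arm or the gripper's body presses on something with over 40 N, if the wrist force passes 120 N, or if a joint passes its speed limit or range.

## Working session

There is one attempt and no reset: what is moved stays moved. The work goes in short steps, Python scripts to look and compute and a tool call to move; the robot and the scene stay as the last step left them, time stands still between calls to the robot, and variables do not carry over. Pictures are saved under pics/ and viewed, at most 10 in all, crops included, and the job is handed in when it is done.

Besides the shell and the picture viewer there is one more tool, called as a command line: name --argument value ..., lists and objects as JSON in quotes. step_arm: Moves the arm, as the interface text tells. Its arguments: {"type":"object","properties":{"commands":{"type":"string"},"newtons":{"type":"number"}},"required":["commands"]}

```bash
mkdir -p pics; cat > h.py <<'E'
from rig import *
import numpy as np, cv2
from scipy.spatial.transform import Rotation as R
def ray(cam,xy,m=None):
    m=m or camera_model(cam); K=np.array(m["mtx"]); 
    p=np.array([(xy[0]-K[0,2])/K[0,0],(xy[1]-K[1,2])/K[1,1]]); u=p.copy()
    for _ in range(20): u=p/(1+m["k1"]*(u@u))
    return np.array(m["eye"]), np.array(m["rotation"])@np.array([u[0],u[1],1.])
def onz(cam,xy,z,m=None):
    e,d=ray(cam,xy,m); return e+d*(z-e[2])/d[2]
def proj(cam,P,m=None):
    m=m or camera_model(cam); K=np.array(m["mtx"]); c=np.array(m["rotation"]).T@(np.array(P)-np.array(m["eye"])); u=c[:2]/c[2]; u=u*(1+m["k1"]*(u@u)); return K[0,0]*u[0]+K[0,2],K[1,1]*u[1]+K[1,2]
def save(n,im): cv2.imwrite("pics/"+n+".png",cv2.cvtColor(im,cv2.COLOR_RGB2BGR))
E
python3 - <<'E'
from h import *
np.set_printoptions(precision=1,suppress=True)
for c in ["top","side"]:
    im=capture(c); save(c+"1",im)
    m=camera_model(c); print(c,np.array(m["eye"]),np.array(m["rotation"]).tolist())
    for l,z in [("box_center",42.5),("lid_hinge",85.5),("lip_edge",85.5),("tape_mid",18),("bottle_mid",42),("target_mid",37),("jack_mid",40)]:
        r=spot_point(c,l)[:2]
        print(l,[(round(a["score"],2),np.array(a["xy"]),onz(c,a["xy"],z)) for a in r])
s=sense(); print(s)
E
```

```text
top [572.9  32.6 866.3] [0.022900056865727443, -0.6974668244486397, 0.7157595141230634, -0.02653175703554134]
box_center []Traceback (most recent call last):
  File "<stdin>", line 8, in <module>
  File "h.py", line 10, in onz
    e,d=ray(cam,xy,m); return e+d*(z-e[2])/d[2]
        ~~~^^^^^^^^^^
  File "h.py", line 8, in ray
    return np.array(m["eye"]), np.array(m["rotation"])@np.array([u[0],u[1],1.])
                               ~~~~~~~~~~~~~~~~~~~~~~~^~~~~~~~~~~~~~~~~~~~~~~~~
ValueError: matmul: Input operand 1 has a mismatch in its core dimension 0, with gufunc signature (n?,k),(k,m?)->(n?,m?) (size 3 is different from 4)
```

```bash
sed -i 's/np.array(m\["rotation"\])/Q(m)/' h.py; cat >> h.py <<'E'
def Q(m): return R.from_quat(m["rotation"],scalar_first=True).as_matrix()
E
python3 - <<'E'
from h import *
np.set_printoptions(precision=1,suppress=True)
for c in ["top","side"]:
    im=capture(c); save(c+"1",im)
    m=camera_model(c); print(c,np.array(m["eye"]),m["rotation"])
    for l,z in [("box_center",42.5),("lid_hinge",85.5),("lip_edge",85.5),("tape_mid",18),("bottle_mid",42),("target_mid",37),("jack_mid",40)]:
        r=spot_point(c,l)[:2]
        print(l,[(round(a["score"],2),np.array(a["xy"]),onz(c,a["xy"],z)) for a in r])
s=sense(); print(s)
E
```

```text
top [572.9  32.6 866.3] [ 0.  -0.7  0.7 -0. ]
box_center [(0.43, array([350.5, 362. ]), array([421.1, -18.8,  42.5]))]
lid_hinge [(0.93, array([438.8, 313.6]), array([ 500.5, -158.3,   85.5]))]
lip_edge [(0.67, array([358.4, 241.5]), array([618.1, -34.2,  85.5]))]
tape_mid [(0.55, array([351.2, 359.8]), array([420.3, -21.7,  18. ]))]
bottle_mid [(0.9, array([494.1, 317.8]), array([ 486.2, -262.8,   42. ]))]
target_mid [(0.69, array([451.2, 372. ]), array([ 397.7, -187.8,   37. ]))]
jack_mid []
side [225.6 492.5 751.1] [ 0.1 -0.3  0.9 -0.3]
box_center []
lid_hinge [(0.61, array([427.7, 208.8]), array([ 503.2, -166.1,   85.5]))]
lip_edge [(0.79, array([328.8, 220.7]), array([616.3, -36.5,  85.5]))]
tape_mid [(0.75, array([416.6, 311.4]), array([422.8, -18.7,  18. ]))]
bottle_mid [(0.7, array([455.3, 205.7]), array([ 486.4, -248.3,   42. ]))]
target_mid [(0.83, array([482.4, 250.4]), array([ 397.7, -185.3,   37. ]))]
jack_mid [(0.86, array([386. , 163.9]), array([ 652.4, -268.9,   40. ]))]
{'time_s': 0.95, 'joints': array([ 0.9,  0.3,  1.5, -0. ,  1.3, -0.2]), 'dq': array([-0.,  0., -0., -0., -0., -0.]), 'tau': array([ -0. , -41.2, -26. ,  -0. ,   0. ,   0. ]), 'eef_pos': array([217.8, 477.7, 248.3]), 'ee_rot': array([ 0. ,  0.2,  1. , -0. ]), 'force': array([-0.5,  0.3,  0.2]), 'wrist_torque': array([-0., -0.,  0.]), 'grip_force': 0.0, 'grip_width': 1.0023331466498835}
```

View pics/top1.png

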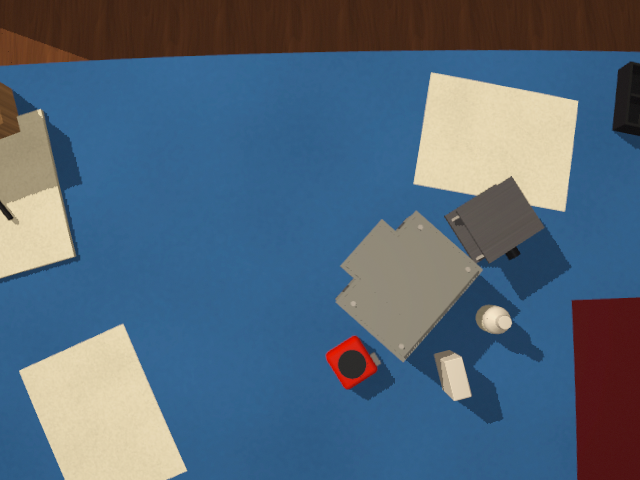

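View pics/side1.png

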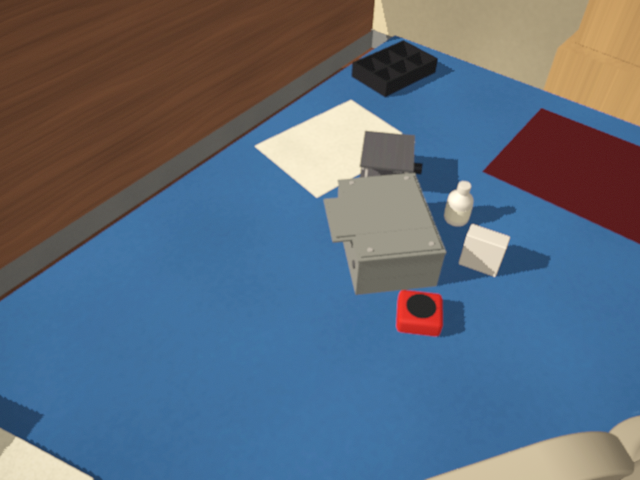

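Top view: the lip is at about (362,243), the hinge at about (440,315), and the tape (352,362), bottle, block and jack stand near the box's sides and rear. Next I'll refine the lid pose by a silhouette fit and compute the approach pose.

```bash
cat >> h.py <<'E'
def slab(p):
    x,y,a=p; u=np.array([np.cos(a),np.sin(a),0]); v=np.array([np.sin(a),-np.cos(a),0]); H=np.array([x,y,85.5])
    return H,u,v   # u: to the lip, v: box +y
def go(P,z,yt,q0=None):
    """shift(cm)/rotvec from present pose to TCP P, tool z along z, tool y about yt"""
    s=sense(); z=np.array(z,float)/np.linalg.norm(z); yt=np.array(yt,float); yt-=z*(yt@z); yt/=np.linalg.norm(yt)
    M=np.column_stack([np.cross(yt,z),yt,z]); R0=R.from_quat(s["ee_rot"],scalar_first=True).as_matrix()
    return R0.T@(np.array(P)-s["eef_pos"])/10, R.from_matrix(R0.T@M).as_rotvec()
E
cat > fit.py <<'E'
from h import *
from scipy.optimize import minimize
np.set_printoptions(precision=3,suppress=True)
T={}
for c in ["top","side"]:
    capture(c); r=trace(c,"lid"); print(c,[(round(a["score"],2),np.array(a["rect"]),a["mask"].sum()) for a in r[:2]]); T[c]=(r[0]["mask"].astype(np.uint8),camera_model(c))
def sil(p,c,m):
    H,u,v=slab(p); im=np.zeros((480,640),np.uint8)
    for r0,r1,w,z0,z1 in [(0,142,97,0,8),(140,174,50,0,4),(140,168,44,0,8)]:
        pts=np.array([proj(c,H+u*r+v*s+[0,0,z],m) for r in (r0,r1) for s in (-w,w) for z in (z0,z1)])
        cv2.fillConvexPoly(im,cv2.convexHull((pts*16).astype(np.int32)),1,shift=4)
    return im
for cs in (["top"],["top","side"]):
    f=lambda p:sum((sil([p[0],p[1],p[2]/100],c,T[c][1])!=T[c][0]).mean()*1e4 for c in cs)
    r=minimize(f,[500.5,-158,81.3],method="Nelder-Mead",options=dict(initial_simplex=[[500,-158,81],[508,-158,81],[500,-150,81],[500,-158,86]]))
    print(cs,r.x,r.fun)
s=sense(); print(s["ee_rot"],R.from_quat(s["ee_rot"],scalar_first=True).as_matrix())
E
python3 fit.py
```

```text
top [(0.8, array([410.8, 287.9, 145.4, 151.4]), np.int64(12261))]
side [(0.72, array([385.8, 217.8, 124.9,  87.7]), np.int64(7943)), (0.55, array([457.6, 205.1,  32.4,  40.2]), np.int64(923))]
['top'] [ 497.733 -163.252   81.211] 10.904947916666666
['top', 'side'] [ 498.063 -162.231   81.032] 28.515625
[-0.     0.212  0.977  0.   ] [[-0.91   0.415 -0.   ]
 [ 0.415  0.91   0.   ]
 [ 0.     0.    -1.   ]]
```

```bash
cat >> h.py <<'E'
H,u,v=slab([498.,-162.3,0.811]); Z=np.array([0,0,1.])
t,y=np.radians([25,15]); D=np.cos(t)*(np.cos(y)*v-np.sin(y)*u)-np.sin(t)*Z
def tip(r,vv,z): return H+u*r+v*vv+[0,0,z-85.5]
E
python3 - <<'E'
from h import *
np.set_printoptions(precision=3,suppress=True)
P=tip(162,-32,61)-17*D; print(P,P-100*D)
print(go(P-100*D,D,u))
E
```

```text
[578.339  -9.672  68.185] [531.03   67.631 110.446]
(array([-45.511, -24.319,  13.784]), array([ 0.396, -1.074,  0.428]))
```

step_arm --commands "0 -30 -16 5 0.2 -0.54 0.21; 0 -30 -16 5 0.2 -0.54 0.21; 0 -30 -16 5 0.2 -0.54 0.21; 0 -30 -16 5 0.2 -0.54 0.21; 0 -30 -16 5 0.2 -0.54 0.21; 0 -45.5 -24.3 13.8 0.396 -1.074 0.428; 0 -45.5 -24.3 13.8 0.396 -1.074 0.428; 0 -45.5 -24.3 13.8 0.396 -1.074 0.428; 0 -45.5 -24.3 13.8 0.396 -1.074 0.428; 0 -45.5 -24.3 13.8 0.396 -1.074 0.428; 0 -45.5 -24.3 13.8 0.396 -1.074 0.428; 0 -45.5 -24.3 13.8 0.396 -1.074 0.428; 0 -45.5 -24.3 13.8 0.396 -1.074 0.428; 0 -45.5 -24.3 13.8 0.396 -1.074 0.428; 0 -45.5 -24.3 13.8 0.396 -1.074 0.428; 0 -45.5 -24.3 13.8 0.396 -1.074 0.428; 0 -45.5 -24.3 13.8 0.396 -1.074 0.428; 0 -45.5 -24.3 13.8 0.396 -1.074 0.428"

```text
time_s: 2.65
eef_pos: [531.3, 129.5, 145.9]
ee_rot: [0.417, 0.391, 0.766, -0.294]
force: [-0.2, -0.9, -0.2]
grip_width: -0.0
grip_force: 0.0
```

```bash
python3 - <<'E'
from h import *
np.set_printoptions(precision=3,suppress=True)
P=tip(162,-32,61)-17*D
s=sense(); print(s["time_s"],s["joints"],s["eef_pos"],R.from_quat(s["ee_rot"],scalar_first=True).as_matrix()[:,2],D,s["force"],s["grip_width"])
print(go(P-100*D,D,u)); print(go(P,D,u))
save("side2",capture("side"))
E
```

```text
2.65 [ 0.408  0.624  1.689 -1.232  1.188  0.514] [531.348 129.497 145.85 ] [ 0.409 -0.776 -0.48 ] [ 0.473 -0.773 -0.423] [-0.243 -0.925 -0.178] -0.00045690562497188193
(array([ 0.892, -2.815,  6.488]), array([-0.049, -0.071, -0.   ]))
(array([ 0.182, -2.329, 16.451]), array([-0.049, -0.071, -0.   ]))
```

View pics/side2.png

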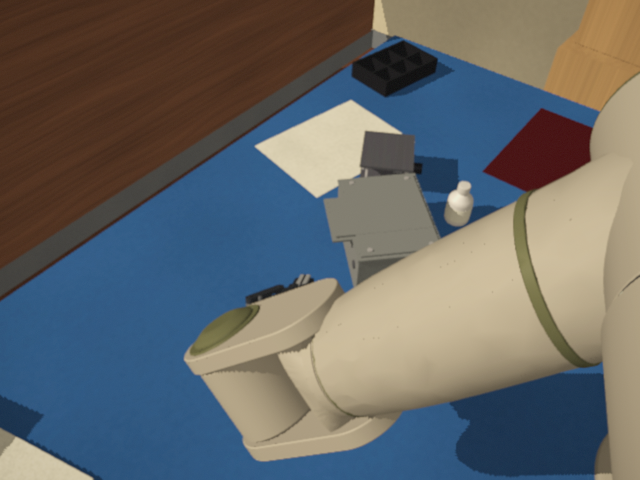

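j4 sits at its limit (-1.232), which matches a simple wrist model. The arm fills the near part of the view and nothing has been touched. I'll fit the kinematics from the two poses and scan for tool headings that stay reachable along the whole arc.

```bash
cat >> h.py <<'E'
def ik(P,d,L=238,dy=116,h=219,l2=385,l3=405):
    W=np.array(P)-L*np.array(d); rr=np.hypot(W[0],W[1])
    j1=np.arctan2(W[1],W[0])-np.arcsin(dy/rr); x=np.sqrt(rr**2-dy**2); z=W[2]-h
    c=(x*x+z*z-l2*l2-l3*l3)/(2*l2*l3)
    if abs(c)>1: return None
    j3=np.arccos(c); j2=np.arctan2(x,z)-np.arctan2(l3*np.sin(j3),l2+l3*np.cos(j3))
    l=(R.from_euler('z',j1)*R.from_euler('y',j2+j3)).inv().apply(d)
    j4=np.arctan2(l[1],l[0]); j4=j4+2*np.pi if j4<-1.91 else j4
    return np.array([j1,j2,j3,j4,np.arccos(l[2])])
E
python3 - <<'E'
from h import *
np.set_printoptions(precision=2,suppress=True)
s=sense(); print(ik(s["eef_pos"],R.from_quat(s["ee_rot"],scalar_first=True).apply([0,0,1])))
for t in (25,35,45,55):
  for y in (-15,0,15,30):
    a,b=np.radians([t,y]); d=np.cos(a)*(np.cos(b)*v-np.sin(b)*u)-np.sin(a)*Z
    o=[]
    for th in (0,30,60,95):
        c=np.radians(th); T=H+160*(u*np.cos(c)+Z*np.sin(c))-v*32-15*(Z*np.cos(c)-u*np.sin(c)) ; q=ik(T-17*d,d); o.append(None if q is None else q)
    print(t,y,[None if q is None else round(q[3],2) for q in o], o[0])
E
```

```text
[ 0.41  0.62  1.69 -1.23  1.19]
25 -15 [np.float64(3.71), np.float64(3.83), np.float64(3.8), np.float64(2.94)] [-0.08  0.56  2.15  3.71  0.75]
25 0 [np.float64(4.23), np.float64(4.37), np.float64(-1.86), np.float64(4.3)] [0.05 0.62 2.01 4.23 0.83]
25 15 [np.float64(-1.65), np.float64(-1.56), np.float64(-1.54), np.float64(-1.62)] [ 0.12  0.71  1.83 -1.65  0.97]
25 30 [np.float64(-1.37), np.float64(-1.32), np.float64(-1.33), np.float64(-1.4)] [ 0.15  0.81  1.62 -1.37  1.16]
35 -15 [np.float64(3.89), np.float64(4.23), np.float64(-1.63), np.float64(0.38)] [-0.1   0.48  2.11  3.89  0.48]
35 0 [np.float64(-1.83), np.float64(-1.59), np.float64(-1.41), np.float64(-1.26)] [ 0.01  0.55  1.98 -1.83  0.63]
35 15 [np.float64(-1.46), np.float64(-1.33), np.float64(-1.26), np.float64(-1.26)] [ 0.08  0.64  1.82 -1.46  0.82]
35 30 [np.float64(-1.21), np.float64(-1.15), np.float64(-1.13), np.float64(-1.17)] [ 0.11  0.73  1.63 -1.21  1.04]
45 -15 [np.float64(-1.86), np.float64(-1.12), np.float64(-0.55), np.float64(0.08)] [-0.13  0.44  2.03 -1.86  0.27]
45 0 [np.float64(-1.44), np.float64(-1.12), np.float64(-0.9), np.float64(-0.63)] [-0.04  0.5   1.93 -1.44  0.49]
45 15 [np.float64(-1.2), np.float64(-1.04), np.float64(-0.94), np.float64(-0.87)] [ 0.03  0.58  1.79 -1.2   0.72]
45 30 [np.float64(-1.02), np.float64(-0.94), np.float64(-0.91), np.float64(-0.9)] [ 0.06  0.67  1.63 -1.02  0.94]
55 -15 [np.float64(-0.8), np.float64(-0.45), np.float64(-0.23), np.float64(0.04)] [-0.16  0.43  1.94 -0.8   0.27]
55 0 [np.float64(-0.91), np.float64(-0.68), np.float64(-0.52), np.float64(-0.32)] [-0.08  0.48  1.85 -0.91  0.47]
55 15 [np.float64(-0.87), np.float64(-0.73), np.float64(-0.64), np.float64(-0.55)] [-0.03  0.55  1.74 -0.87  0.68]
55 30 [np.float64(-0.79), np.float64(-0.72), np.float64(-0.67), np.float64(-0.64)] [-0.    0.63  1.61 -0.79  0.88]
```

```bash
cat >> h.py <<'E'
t,y=np.radians([40,30]); D=np.cos(t)*(np.cos(y)*v-np.sin(y)*u)-np.sin(t)*Z
P0=tip(155,-38,52)-17*D
def arc(th,off=20,r=155,vv=-38):
    c=np.radians(th); return H+r*(u*np.cos(c)+Z*np.sin(c))+v*vv-off*(Z*np.cos(c)-u*np.sin(c))-17*D
E
python3 - <<'E'
from h import *
np.set_printoptions(precision=3,suppress=True)
print(P0,P0-90*D,ik(P0-90*D,D),ik(P0,D)); print(go(P0-90*D,D,u))
E
```

```text
[573.519 -11.267  62.927] [553.976  54.85  120.778] [ 0.217  0.629  1.627 -1.026  1.106] [ 0.09   0.721  1.656 -1.15   0.967]
(array([-1.251, -1.673,  7.911]), array([ 0.11 ,  0.231, -0.101]))
```

step_arm --commands "0 -1.25 -1.67 3 0.11 0.231 -0.101; 0 -1.25 -1.67 6 0.11 0.231 -0.101; 0 -1.25 -1.67 7.9 0.11 0.231 -0.101; 0 -1.25 -1.67 7.9 0.11 0.231 -0.101; 0 -1.25 -1.67 7.9 0.11 0.231 -0.101"

```text
time_s: 3.12
eef_pos: [553.6, 54.5, 120.5]
ee_rot: [0.288, 0.406, 0.81, -0.309]
force: [0.1, -0.2, -0.4]
grip_width: 0.0
grip_force: 0.0
```

```bash
python3 - <<'E'
from h import *
np.set_printoptions(precision=3,suppress=True)
s=sense(); print(s["time_s"],s["joints"],s["eef_pos"],s["force"])
print(go(P0,D,u))
im=capture("top"); T=s["eef_pos"]+17*D; print(proj("top",T)); save("top3",cv2.resize(im[180:380,250:500],None,fx=3,fy=3))
E
```

```text
3.1167 [ 0.217  0.628  1.632 -1.027  1.105  0.176] [553.642  54.548 120.511] [ 0.05  -0.228 -0.38 ]
(array([-0.022,  0.049,  8.968]), array([-0.002, -0.   , -0.   ]))
(np.float64(311.1635325218885), np.float64(281.45559169166836))
```

View pics/top3.png

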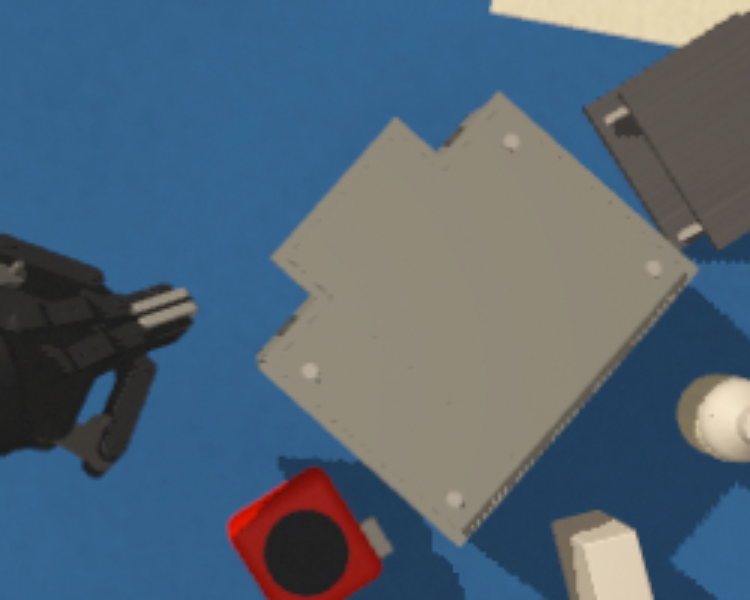

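The tip shows at crop (193,308), about 4 mm longer than assumed. The knuckle linkage at crop (95-150, 360-460) would sweep over the lid corner at crop (258,362), so I'll roll the hand 90°.

```bash
cat >> h.py <<'E'
P0=tip(155,-38,50)-19*D
E
python3 - <<'E'
from h import *
np.set_printoptions(precision=3,suppress=True)
s=sense(); m=camera_model("wrist"); print(R.from_quat(s["ee_rot"],scalar_first=True).inv().apply(np.array(m["eye"])-s["eef_pos"]))
for yt in (Z,-Z): print(go(P0-90*D,D,yt),go(P0,D,yt))
E
```

```text
[  68.639    0.368 -125.802]
(array([ 0.083,  0.069, -0.029]), array([0.   , 0.001, 1.927])) (array([0.087, 0.072, 8.971]), array([0.   , 0.001, 1.927]))
(array([ 0.083,  0.069, -0.029]), array([-0.001,  0.   , -1.215])) (array([0.087, 0.072, 8.971]), array([-0.001,  0.   , -1.215]))
```

step_arm --commands "0 0.1 0.1 0 0 0 1.927; 0 0.1 0.1 0 0 0 1.927; 0 0.1 0.1 0 0 0 1.927; 0 0.1 0.1 0 0 0 1.927; 0 0.1 0.1 0 0 0 1.927; 0 0.1 0.1 0 0 0 1.927; 0 0.1 0.1 0 0 0 1.927; 0 0.1 0.1 0 0 0 1.927; 0 0.1 0.1 0 0 0 1.927; 0 0.1 0.1 0 0 0 1.927; 0 0.1 0.1 0 0 0 1.927; 0 0.1 0.1 0 0 0 1.927; 0 0.1 0.1 0 0 0 1.927; 0 0.1 0.1 0 0 0 1.927; 0 0.1 0.1 0 0 0 1.927; 0 0.1 0.1 0 0 0 1.927; 0 0.1 0.1 0 0 0 1.927; 0 0.1 0.1 0 0 0 1.927"

```text
time_s: 4.67
eef_pos: [553.9, 57.0, 119.9]
ee_rot: [0.418, 0.897, 0.131, 0.061]
force: [0.1, 0.7, 1.0]
grip_width: 0.003
grip_force: 0.0
```

```bash
python3 - <<'E'
from h import *
np.set_printoptions(precision=3,suppress=True)
s=sense(); print(s["time_s"],s["joints"],s["eef_pos"],s["force"])
print(go(P0,D,Z))
E
```

```text
4.6667 [ 0.221  0.63   1.63  -1.026  1.106  2.102] [553.922  56.968 119.927] [0.131 0.659 0.954]
(array([-0.065,  0.04 ,  9.031]), array([ 0.   , -0.001,  0.002]))
```

Slide in along the finger axis, in steps.

step_arm --commands "0 -0.1 0 2 0 0 0; 0 -0.1 0 4 0 0 0; 0 -0.1 0 5.5 0 0 0; 0 -0.1 0 7 0 0 0; 0 -0.1 0 8 0 0 0; 0 -0.1 0 9 0 0 0; 0 -0.1 0 9 0 0 0"

```text
time_s: 5.25
eef_pos: [572.7, -11.7, 60.8]
ee_rot: [0.418, 0.897, 0.129, 0.06]
force: [-0.3, -0.8, -0.2]
grip_width: -0.002
grip_force: 0.0
```

```bash
python3 - <<'E'
from h import *
np.set_printoptions(precision=3,suppress=True)
s=sense(); print(s["time_s"],s["joints"],s["eef_pos"],s["force"])
for th in (0,15,30,45,60,75,90,100,108): print(th,go(arc(th),D,Z)[0],ik(arc(th),D)[3])
im=capture("top"); save("top4",cv2.resize(im[180:380,250:500],None,fx=3,fy=3))
E
```

```text
5.25 [ 0.089  0.723  1.665 -1.155  0.964  2.183] [572.702 -11.698  60.795] [-0.262 -0.792 -0.158]
0 [ 0.089  1.186 -1.019] -1.13389974494752
15 [ 0.074  4.314 -3.638] -1.08755701266614
30 [-0.854  7.673 -5.759] -1.056167868165764
45 [-2.631 11.035 -7.238] -1.0367457689961577
60 [-5.137 14.169 -7.975] -1.0271026087699584
75 [-8.201 16.862 -7.918] -1.0261153818035222
90 [-11.614  18.931  -7.072] -1.0341956517818252
100 [-13.969  19.892  -6.096] -1.0459196465288787
108 [-15.842  20.395  -5.1  ] -1.060291790412419
```

View pics/top4.png

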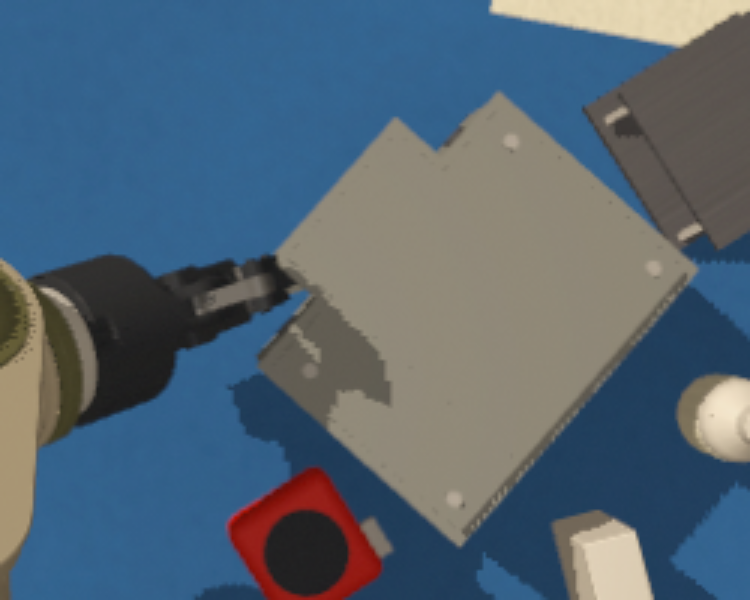

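The fingertip is tucked under the lip's corner at crop (285,270), and the gripper body is clear of the lid corner at (258,360). Now lifting along the arc.

step_arm --commands "0 0.1 0.6 -0.5 0 0 0; 0 0.1 1.2 -1 0 0 0; 0 0.1 2.2 -1.9 0 0 0; 0 0.1 3.2 -2.8 0 0 0; 0 0.1 4.3 -3.6 0 0 0; 0 -0.3 5.4 -4.3 0 0 0; 0 -0.6 6.5 -5.1 0 0 0; 0 -0.9 7.7 -5.8 0 0 0; 0 -0.9 7.7 -5.8 0 0 0"

```text
time_s: 6.05
eef_pos: [566.3, -17.6, 161.8]
ee_rot: [0.418, 0.897, 0.129, 0.063]
force: [-0.5, 2.5, -0.1]
grip_width: -0.003
grip_force: 0.8
```

```bash
python3 - <<'E'
from h import *
np.set_printoptions(precision=3,suppress=True)
s=sense(); print(s["time_s"],s["joints"],s["eef_pos"],s["force"])
for th in (30,45,60,75,85,95,100,108): print(th,go(arc(th),D,Z)[0])
im=capture("top"); save("top5",im)
E
```

```text
6.05 [ 0.079  0.537  1.657 -1.053  1.04   1.98 ] [566.281 -17.57  161.837] [-0.485  2.529 -0.148]
30 [-0.062 -0.312  0.442]
45 [-1.817  3.059 -1.042]
60 [-4.306  6.205 -1.789]
75 [-7.359  8.911 -1.745]
85 [-9.606 10.378 -1.278]
95 [-11.944  11.523  -0.473]
100 [-13.124  11.963   0.048]
108 [-15.001  12.472   1.034]
```

View pics/top5.png

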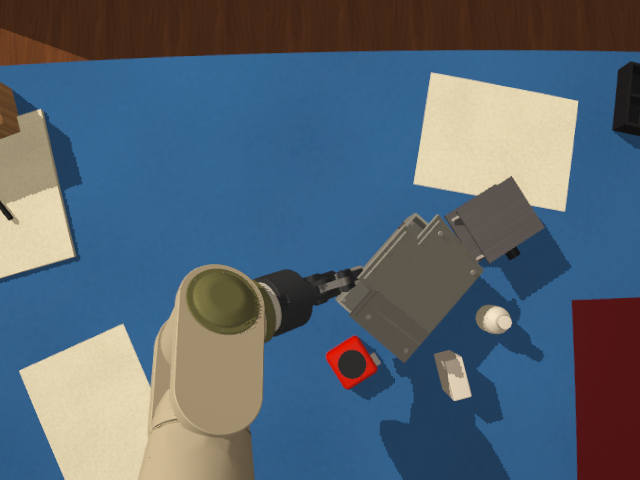

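The lid is up about 30-35° with the finger under the lip at (350,278), and the box and neighbours haven't moved. Continuing.

step_arm --commands "0 -0.8 1.2 0 0 0 0; 0 -1.8 3.1 -1 0 0 0; 0 -2.6 4.1 -1.3 0 0 0; 0 -3.4 5.2 -1.6 0 0 0; 0 -4.3 6.2 -1.8 0 0 0; 0 -5.3 7.1 -1.8 0 0 0; 0 -6.3 8 -1.8 0 0 0; 0 -7.4 8.9 -1.7 0 0 0; 0 -8.5 9.7 -1.5 0 0 0; 0 -9.6 10.4 -1.3 0 0 0; 0 -9.6 10.4 -1.3 0 0 0"

```text
time_s: 7.02
eef_pos: [488.8, -100.3, 246.7]
ee_rot: [0.419, 0.897, 0.129, 0.061]
force: [-0.5, -0.3, -0.0]
grip_width: -0.002
grip_force: 0.0
```

```bash
python3 - <<'E'
from h import *
np.set_printoptions(precision=3,suppress=True)
s=sense(); print(s["time_s"],s["joints"],s["eef_pos"],s["force"])
for th in (85,90,95,100,105,110): print(th,go(arc(th),D,Z)[0])
im=capture("top"); save("top6",im)
E
```

```text
7.0167 [-0.096  0.231  1.851 -1.037  0.972  1.775] [ 488.827 -100.275  246.745] [-0.463 -0.261 -0.024]
85 [ 0.117  0.143 -0.194]
90 [-1.045  0.756  0.171]
95 [-2.22   1.282  0.619]
100 [-3.4    1.72   1.144]
105 [-4.575  2.064  1.744]
110 [-5.736  2.313  2.413]
```

View pics/top6.png

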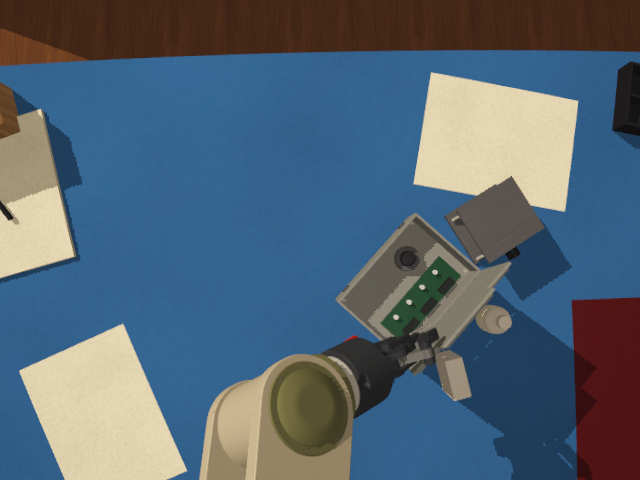

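```bash
python3 - <<'E'
from h import *
np.set_printoptions(precision=3,suppress=True)
for th in (85,95,100,105,110):
    c=np.radians(th); print(th,*[np.round(proj("top",H+142*(u*np.cos(c)+Z*np.sin(c))+v*97+n*(Z*np.cos(c)-u*np.sin(c)))) for n in (0,8)])
print(spot_point("top","reset_top"),spot_point("top","lip_edge"))
B=H+u*98+v*35; B[2]=64; print(B,proj("top",B))
E
```

```text
85 [509. 263.] [514. 267.]
95 [523. 275.] [527. 279.]
100 [530. 281.] [533. 285.]
105 [535. 287.] [539. 291.]
110 [541. 293.] [544. 297.]
[{'xy': [404.9, 261.3], 'score': 0.6}] [{'xy': [467.9, 318.1], 'score': 0.56}]
[ 590.874 -115.359   64.   ] (np.float64(407.37553518644927), np.float64(257.64099258398045))
```

The lid is at about 85° (its corner at (510,263) matches the projection), and the button shows at (407,258) as predicted. Pushing past upright.

step_arm --commands "0 -0.6 0.4 0 0 0 0; 0 -1.1 0.7 0.2 0 0 0; 0 -1.7 1 0.4 0 0 0; 0 -2.2 1.3 0.6 0 0 0; 0 -2.8 1.5 0.9 0 0 0; 0 -3.4 1.7 1.1 0 0 0; 0 -4 1.9 1.4 0 0 0; 0 -4.6 2.1 1.7 0 0 0; 0 -4.6 2.1 1.7 0 0 0; 0 -4.6 2.1 1.7 0 0 0"

```text
time_s: 8.0
eef_pos: [452.8, -138.4, 251.4]
ee_rot: [0.418, 0.897, 0.129, 0.06]
force: [1.2, 0.4, 0.4]
grip_width: 0.002
grip_force: 0.0
```

```bash
python3 - <<'E'
from h import *
np.set_printoptions(precision=3,suppress=True)
s=sense(); print(s["time_s"],s["joints"],s["eef_pos"],s["force"])
im=capture("top"); save("top7",im)
P=s["eef_pos"]
print(go(P+80*u+20*Z,D,Z), ik(P+80*u+20*Z,D))
E
```

```text
8.0 [-0.202  0.138  1.954 -1.06   0.888  1.726] [ 452.757 -138.414  251.373] [1.169 0.39  0.38 ]
(array([ 6.896, -1.039, -4.341]), array([ 0.   ,  0.   , -0.001])) [-0.048  0.219  1.786 -0.988  1.048]
```

View pics/top7.png

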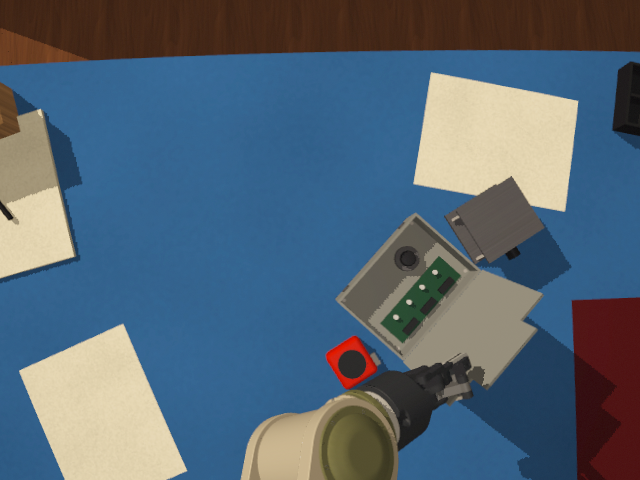

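The lid lies open at its stop: its corner at (541,293) is the 110° projection. Backing off the finger, then moving over the button.

step_arm --commands "0 2.5 -0.4 -1.5 0 0 0; 0 5 -0.8 -3 0 0 0; 0 6.9 -1 -4.3 0 0 0; 0 6.9 -1 -4.3 0 0 0; 0 6.9 -1 -4.3 0 0 0"

```text
time_s: 8.47
eef_pos: [508.6, -80.1, 271.1]
ee_rot: [0.418, 0.897, 0.13, 0.061]
force: [-0.1, -0.6, -0.0]
grip_width: 0.001
grip_force: 0.0
```

```bash
cat >> h.py <<'E'
B=H+u*98+v*35; B[2]=64
E
python3 - <<'E'
from h import *
np.set_printoptions(precision=3,suppress=True)
s=sense(); print(s["time_s"],s["joints"],s["eef_pos"],s["force"])
print(go(B+[0,0,110],-Z,v),ik(B+[0,0,110],-Z),B)
E
```

```text
8.4667 [-0.047  0.247  1.758 -0.988  1.048  1.722] [508.569 -80.074 271.073] [-0.149 -0.635 -0.047]
(array([ 6.885, -3.759, 10.625]), array([ 0.852,  0.228, -0.489])) [-0.387  0.57   1.331  0.     1.241] [ 590.874 -115.359   64.   ]
```

step_arm --commands "0 2 -1 1 0.2 0.05 -0.12; 0 3 -1.5 2 0.4 0.1 -0.23; 0 4 -2 3 0.6 0.16 -0.35; 0 5 -3 5 0.85 0.228 -0.49; 0 6.9 -3.8 8 0.852 0.228 -0.489; 0 6.9 -3.8 10.6 0.852 0.228 -0.489; 0 6.9 -3.8 10.6 0.852 0.228 -0.489; 0 6.9 -3.8 10.6 0.852 0.228 -0.489; 0 6.9 -3.8 10.6 0.852 0.228 -0.489; 0 6.9 -3.8 10.6 0.852 0.228 -0.489; 0 6.9 -3.8 10.6 0.852 0.228 -0.489"

```text
time_s: 9.38
eef_pos: [589.8, -115.7, 173.8]
ee_rot: [0.001, 0.92, 0.393, -0.0]
force: [-0.4, -0.2, -0.4]
grip_width: 0.001
grip_force: 0.0
```

```bash
python3 - <<'E'
from h import *
np.set_printoptions(precision=3,suppress=True)
s=sense(); print(s["time_s"],s["joints"],s["eef_pos"],s["force"])
m=camera_model("wrist"); im=capture("wrist"); save("wrist8",im)
r=spot_point("wrist","reset_top"); print(r,proj("wrist",B,m)); 
if r: print(onz("wrist",r[0]["xy"],64,m),B)
print(go(B+[0,0,40],-Z,v)); print(proj("wrist",s["eef_pos"]-[0,0,17],m))
E
```

```text
9.3833 [-0.388  0.541  1.36  -0.002  1.24   0.377] [ 589.754 -115.655  173.785] [-0.426 -0.164 -0.375]
[{'xy': [315.7, 234.4], 'score': 0.63}] (np.float64(314.13248488630273), np.float64(236.7824535617161))
[ 592.621 -114.923   64.   ] [ 590.874 -115.359   64.   ]
(array([0.039, 0.088, 7.021]), array([ 0.002,  0.001, -0.002]))
(np.float64(313.47923030708256), np.float64(305.0855238083584))
```

View pics/wrist8.png

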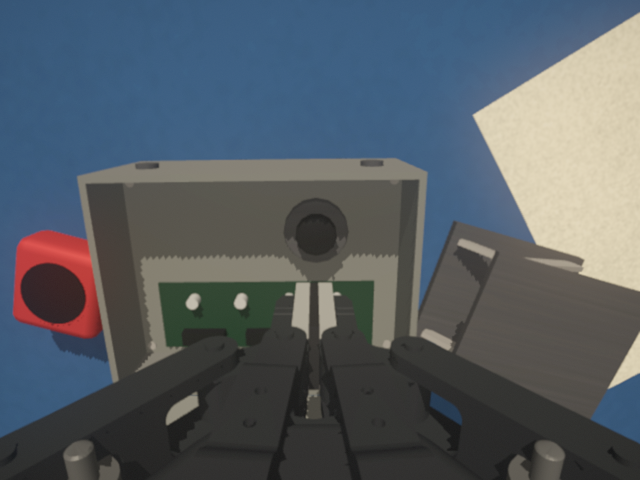

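Wrist view: the button cap is centred at (316,235) inside its collar, and the fingertips at (313,283) are about 2 mm off in plan. The box interior is clear. Descending.

step_arm --commands "0 0.2 0.1 3 0 0 0; 0 0.2 0.1 6 0 0 0; 0 0.2 0.1 7.5 0 0 0; 0 0.2 0.1 8.3 0 0 0; 0 0.2 0.1 8.5 0 0 0; 0 0.2 0.1 8.5 0 0 0; 0 0.2 0.1 8.5 0 0 0"

```text
time_s: 10.07
eef_pos: [593.1, -115.0, 90.5]
ee_rot: [0.001, 0.919, 0.394, 0.001]
force: [-0.6, 0.1, 0.1]
grip_width: 0.002
grip_force: 0.0
```

step_arm --commands "0 0 0 0.2 0 0 0; 0 0 0 0.4 0 0 0; 0 0 0 0.6 0 0 0; 0 0 0 0.6 0 0 0; 0 0 0 0.6 0 0 0"

```text
time_s: 10.48
eef_pos: [592.4, -115.1, 83.1]
ee_rot: [0.0, 0.919, 0.394, 0.0]
force: [-0.2, 0.3, -0.5]
grip_width: -0.003
grip_force: 0.0
```

step_arm --commands "0 0 0 0.2 0 0 0; 0 0 0 0.4 0 0 0; 0 0 0 0.4 0 0 0; 0 0 0 0.4 0 0 0"

```text
time_s: 10.82
eef_pos: [592.7, -115.1, 79.3]
ee_rot: [0.0, 0.919, 0.394, 0.0]
force: [-0.0, 0.4, 3.1]
grip_width: 0.0
grip_force: 1.2
```

step_arm --commands "0 0 0 0.2 0 0 0; 0 0 0 0.3 0 0 0; 0 0 0 0.3 0 0 0; 0 0 0 0.3 0 0 0"

```text
time_s: 11.15
eef_pos: [592.7, -115.1, 76.3]
ee_rot: [0.0, 0.919, 0.394, 0.0]
force: [1.0, -0.2, 3.6]
grip_width: -0.002
grip_force: 2.0
```

step_arm --commands "0 0 0 0.1 0 0 0; 0 0 0 0.2 0 0 0; 0 0 0 0.2 0 0 0; 0 0 0 0.2 0 0 0"

```text
time_s: 11.48
eef_pos: [592.7, -115.1, 75.0]
ee_rot: [0.001, 0.919, 0.394, 0.0]
force: [-1.2, 0.5, 10.8]
grip_width: -0.004
grip_force: 5.2
```

step_arm --commands "0 0 0 0.1 0 0 0; 0 0 0 0.1 0 0 0; 0 0 0 0.1 0 0 0"

```text
time_s: 11.73
eef_pos: [592.7, -115.2, 74.8]
ee_rot: [0.001, 0.919, 0.394, 0.001]
force: [-4.5, 0.6, 17.8]
grip_width: 0.001
grip_force: 8.7
```

The force rises stiffly at z≈75 after about 6 mm of travel, so the button is fully down. Releasing straight up.

step_arm --commands "0 0 0 -0.5 0 0 0; 0 0 0 -1.5 0 0 0; 0 0 0 -4 0 0 0; 0 0 0 -8 0 0 0; 0 0 0 -12 0 0 0; 0 0 0 -15 0 0 0; 0 3 0 -18 0 0 0; 0 7 0 -20 0 0 0; 0 10 0 -20 0 0 0; 0 10 -3 -20 0 0 0; 0 10 -7 -20 0 0 0; 0 10 -11 -20 0 0 0; 0 10 -15 -20 0 0 0; 0 10 -18 -20 0 0 0; 0 10 -18 -20 0 0 0; 0 10 -18 -20 0 0 0"

```text
time_s: 13.07
eef_pos: [530.2, 82.5, 273.5]
ee_rot: [0.0, 0.919, 0.395, 0.0]
force: [0.6, -0.9, -0.2]
grip_width: 0.002
grip_force: 0.0
```

```bash
python3 - <<'E'
from h import *
s=sense(); print(s["time_s"],s["eef_pos"],s["force"])
save("top9",capture("top"))
E
```

```text
13.0667 [530.1932304   82.45446442 273.45171639] [ 0.62887423 -0.90219655 -0.16098126]
```

View pics/top9.png

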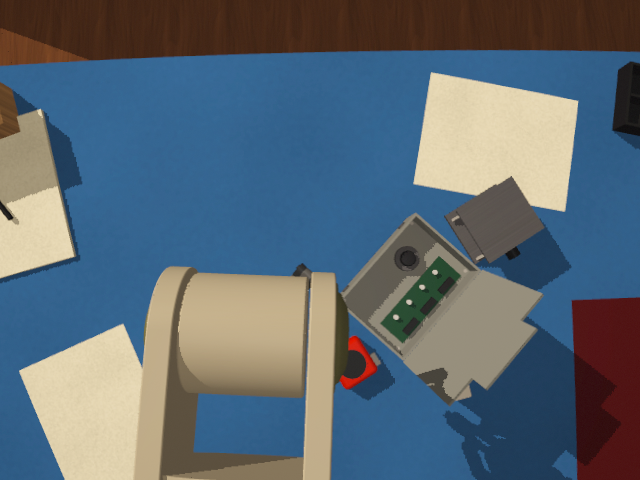

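The lid stays open with its corner at (541,293). The box and neighbours haven't moved, the button is free at (407,258), and the arm is clear of everything.

```bash
python3 -c "
from rig import *
print(finish_job())"
```

```text
the job is handed in; nothing more can be done
None
```

The lid is flipped over and leaning open by itself, and the button was pressed to its stop and released. In the last picture the box and the things around it had not moved, and the job was handed in at about 13 s.

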